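Hang the long tongs from the drying stand over the rail

TASK

The longer of the two tongs on the drying stand is dry: lift it up and off its leaning peg and hang it over the steel rail, one arm on each side of the bar, square to the bar and near the middle of the rail. Holding it upright, lower it gently until its bend rests on the bar before you let go. Leave the short tongs, the bottles and everything else on the counter where they are.

Things in the scene. Friction and masses are not known exactly. Their poses are not given: they have to be found in the camera images.
- long_tongs: Long rigid steel tongs (no spring), 90 g: a U of flat strip 16 mm wide, 3 mm thick; two parallel arms, 40 mm apart inside, 46 mm over the outside, end 117 mm below a bend shaped like a low roof (15 degree slopes); last 24 mm 26 mm wide. Origin: inside of the peak, midway between the arms. x across from arm to arm, y along strip width, z from arm ends towards the bend (up when hung straight).
- tongs_grip (a point): Point midway between the straight arms of the long tongs, 30 mm below the origin: where to grip over the outer faces. At the start a stand peg runs up between the arms to the inside of the bend, the upper arm rests on it, the tongs' z lies along the peg, 35 degrees from vertical and leaning to the stand's -x; they come free after 120 mm along their own +z.
- short_tongs: Short tongs of the same form and width, but their arms end 72 mm below the peak, on the other leaning peg. Same axes and origin. Not to be moved.
- stand: Wooden drying stand, fixed. Board 160 x 260 x 20 mm at x = -35 to 125, y = -130 to 130 mm of its frame; origin on the counter. Two front pegs (12 mm dowels, 190 mm long) rise from the board at x = 0, y = +80 and -80 mm, leaning 35 degrees from vertical to its -x, towards the robot. Two upright rear pegs at x = 75, y = +38 and -38 mm carry the inverted bottles.
- peg_tip_left (a point): Centre of the rounded tip of the leaning peg at the stand's +y side, 176 mm above the counter.
- peg_tip_right (a point): Centre of the rounded tip of the leaning peg at the stand's -y side, 176 mm above the counter.
- rail: Steel rail, fixed: level round bar, 14 mm thick, 260 mm long along the body's y, centre line 175 mm above the counter, on thin posts at y = +124 and -124 mm with feet 110 mm long in x, 30 mm wide, 8 mm high. Origin on the counter under the bar's middle; x is level and square to the bar.
- rail_mid (a point): Middle of the bar, on its centre line; same axes as the rail. The long tongs hang fully seated when their origin is 7 mm above the bar's centre line.
- bottle_a: Bottle of 64 mm diameter and 167 mm height standing inverted over the stand's rear peg at y = +38 mm. Origin at its mouth, which rests on the board 20 mm above the counter. Not to be moved.
- bottle_b: The same over the rear peg at y = -38 mm. Not to be moved.
- cup: Squat grey stoneware cup, 86 mm across and 60 mm high, standing in front of the rail on the robot's side. Origin at the centre of its underside. Not to be moved.
- tin: Closed aluminium tin with press lid, 88 mm across, 106 mm high. Origin at the centre of its underside. Not to be moved.
- jar: Glass jar, 60 mm across, 85 mm high, on the robot's side. Origin at the centre of its underside. Not to be moved.
- scoop: Clear plastic scoop lying behind the rail, 168 mm long in x (bowl 85 x 60 x 35 mm at +x), 35 mm high. Origin under it near the joint of bowl and handle. Not to be moved.
There are look-alikes about, which are no part of the job. What is shaped like the long_tongs but black or red is not meant.

How it is judged:
By the outcome, as a careful person would: the job done as asked, in the order asked, and still so for the second after the job is handed in, with the robot touching nothing.
It also fails if it takes over 45 s, if anything falls off the work surface, if the arm or the gripper's body presses on something with over 40 N, if the wrist force passes 120 N, or if a joint passes its speed limit or range.

ROBOT

A 7-joint arm with a two-finger parallel gripper is mounted at the origin on the work surface. World frame = base frame: x ahead of the robot, y to its left, z up, the work surface at z = 0. Lengths are in m, angles in rad, forces in N, time in s.
With the tool pointing down it reaches from about 0.4 to 0.85 m from the base axis. Payload 6.9 kg.
Tool frame: the origin (TCP) lies midway between the tips of the shut fingers; the grasp point (between the pads) lies behind it (ctrl.pinch_z is the z of the grasp point in the tool frame, in m); z points along the fingers, y is the direction in which the jaws open and shut (so a half turn about z gives the same grasp; the last joint's range is limited). The gripper opens to 85 mm and grips with 20 to 120 N. Pads are 22 mm wide; open, the fingers measure 114 mm over their backs; the gripper's body (76 mm by 85 mm) begins 54 mm behind the grasp point. The pads swing forward as they close: fully open they stand 13 mm farther back than shut.
Start: joints at [-1.069, 0.507, -0.238, 1.5, 0.126, 1.149, -0.155], TCP at [0.242, 0.576, 0.231] pointing down, gripper open.
Joint ranges: [-3.08, 3.08], [-0.24, 2.05], [-1.43, 1.35], [0, 2.5], [-1.52, 4.66], [0.17, 1.96], [-2.89, 2.89]. Speed limits (rad/s): [2.39, 2.39, 3.14, 3.14, 3.14, 3.14, 3.14].

INTERFACE

Orientations are given as a unit quaternion [w, x, y, z].
In Python, from station import ctrl, get_state, vision, ticket, models gives the robot as it stands. Calls block until the motion is done:
- ctrl.movep(position, orientation): joint-space move of the TCP to a pose.
- ctrl.movel(position, frame=None, max_speed=0.15): straight line of the TCP; frame=None keeps the orientation; max_speed is the mean speed in m/s.
- ctrl.set_joints(angles): joint-space move.
- ctrl.ungrasp() and ctrl.close_gripper(force=None): open the fingers fully, or close them until they stop; force is the grip in N (None keeps the last).
- ctrl.pause(seconds).
- ctrl.ik(position, orientation): joint angles nearest the present ones, or None.
- get_state(): the state.
- vision.grab_frame(name): name is "scene" or "top"; returns (picture, depth): 420x560x3 uint8, blue, green, red; 420x560 float32, m along the optical axis (not along the pixel's ray), 0 where there is no reading.
- vision.camera_info(name): a dict with "mtx" (3x3 intrinsics, pixels), "R" (3x3) and "t" (3): a world point X has camera coordinates R X + t. Camera axes: x right, y down, z forward; pixel columns grow to the right and rows downward; lengths in m; the calibration is good to about 2 mm. A picture is of the moment at which its call begins. camera_info takes no time and is no camera call.
A pose or a line that the arm cannot do raises ctrl.Unreachable and nothing moves.
- ticket.close_job(): hands the job in, once; it reports no verdict.
Trained networks look in the newest picture that a camera, given by its name, has taken for a name from the list of things; names that differ only in an ending like _2 or _b are one class to them, and where a whole thing is asked for, a point or a joint stands for the part that bears it (a point fixed in the world has none). Each returns a list of dicts, best first, with "p" (0 to 1); they miss things now and then, are a little off and sometimes report something else, mostly with a low value. They report only what shows in the picture. A call takes as long as a camera call. They do not tell look-alikes from the thing itself.
- models.recognise(camera, target): "point" ([column, row] in pixels, amid what is visible of it).
- models.masks_of(camera, target): "mask" (420x560 bool, what is visible of it) and "point" ([column, row] in pixels, amid what is visible of it).
The state is a dict: "time": time; "qpos": joint angles; "qd": joint speeds; "tau": joint torques, N m; "tcp_pos": TCP position; "eef_rot": TCP orientation; "contact_force": force on the tool from outside, world axes, zero at the start; "wrist_torque": the same for the moment, N m; "width": finger opening in m.
Only numpy, scipy, OpenCV 4.12 (cv2) and the standard library are available. Lean on these libraries where they do the work, as an engineer would, in place of code of your own. Each camera call takes 0.05 s, during which the arm holds its last target. There are 200 camera calls.

## Working session

There is one attempt and no reset: what is moved stays moved. The work goes in short steps, each a Python script; the robot and the scene stay as the last script left them, time stands still between calls to the robot, and variables do not carry over. Pictures are saved under pics/ and viewed, about 8 in all and at most 12, crops included, and the job is handed in when it is done.

```bash
mkdir -p pics; ls; python3 - <<'E'
from station import ctrl,get_state,vision,models
import cv2,numpy as np
for n in("scene","top"):
    im,d=vision.grab_frame(n); cv2.imwrite(f"pics/{n}0.png",im); np.save(f"pics/{n}0.npy",d)
    c=vision.camera_info(n); print(n,c["mtx"].tolist(),(-c["R"].T@c["t"]).round(3),c["R"].round(3).tolist())
    for t in("long_tongs","short_tongs","stand","rail","bottle_a","cup","tin","jar","scoop","peg_tip_left","tongs_grip","rail_mid"):
        print(t,[(r["point"],round(r["p"],2)) for r in models.recognise(n,t)])
s=get_state();print(s["time"],s["eef_rot"],ctrl.pinch_z)
E
```

```text
pics
scene [[396.37192115933124, 0.0, 276.8496641180623], [0.0, 396.37192115933124, 210.22070824319954], [0.0, 0.0, 1.0]] [0.963 0.772 0.838] [[-0.851, 0.525, -0.009], [0.351, 0.557, -0.752], [-0.39, -0.643, -0.659]]
long_tongs [([364.4, 266.6], 0.9), ([319.0, 267.5], 0.87), ([380.6, 316.9], 0.57), ([267.4, 321.0], 0.42)]
short_tongs [([276.9, 222.7], 0.64)]
stand [([269.5, 318.0], 0.78)]
rail [([236.5, 170.0], 0.92)]
bottle_a [([250.6, 294.1], 0.86), ([228.5, 267.7], 0.71), ([179.7, 229.4], 0.41)]
cup [([268.2, 172.9], 0.85), ([176.6, 228.5], 0.51), ([178.6, 184.8], 0.49)]
tin [([178.4, 227.9], 0.67)]
jar [([312.6, 202.8], 0.96)]
scoop [([180.2, 183.8], 0.92), ([279.5, 227.8], 0.19)]
peg_tip_left [([268.4, 319.0], 0.67)]
tongs_grip [([320.6, 266.9], 0.72), ([360.8, 265.9], 0.63), ([385.0, 324.5], 0.6)]
rail_mid [([235.8, 171.7], 0.81), ([250.6, 294.3], 0.18)]
top [[389.3843699315686, 0.0, 281.6514143370481], [0.0, 389.3843699315686, 210.2135902469716], [0.0, 0.0, 1.0]] [0.428 0.089 0.973] [[0.026, -1.0, -0.004], [-0.988, -0.025, -0.155], [0.154, 0.008, -0.988]]
long_tongs [([184.9, 211.0], 0.82), ([189.5, 281.5], 0.78), ([145.9, 257.5], 0.65)]
short_tongs [([260.1, 204.0], 0.65), ([356.0, 129.8], 0.16)]
stand [([225.1, 163.4], 0.73), ([200.8, 130.4], 0.52)]
rail [([435.1, 227.3], 0.7), ([355.9, 131.6], 0.49)]
bottle_a [([232.0, 129.3], 0.61), ([198.0, 131.0], 0.59)]
cup [([403.2, 282.2], 0.78), ([233.7, 132.2], 0.66)]
tin [([354.3, 131.7], 0.76)]
jar [([355.6, 130.6], 0.72), ([316.7, 297.1], 0.64)]
scoop [([444.5, 174.7], 0.92)]
peg_tip_left [([226.4, 165.4], 0.7)]
tongs_grip [([188.4, 278.6], 0.82), ([188.0, 206.3], 0.64), ([132.3, 250.5], 0.64), ([434.9, 226.5], 0.24)]
rail_mid [([353.8, 130.8], 0.71), ([431.5, 225.3], 0.62)]
1.3 [-2.06118953e-05  1.97113956e-01  9.80380583e-01 -3.58977801e-05] -0.0187
```

View pics/scene0.png

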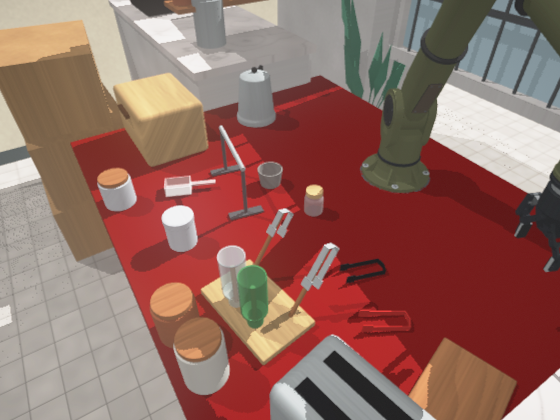

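View pics/top0.png

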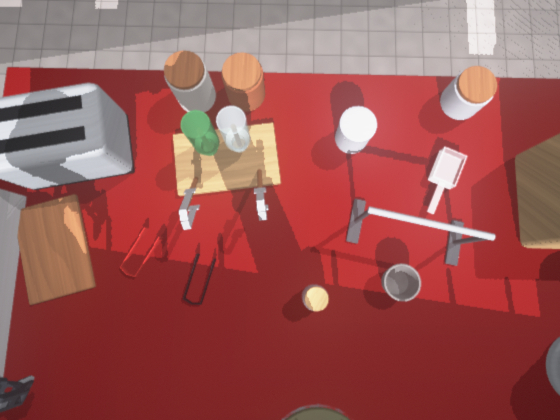

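The long tongs are the silver ones at scene (319,267) and top (188,206). The short ones are at scene (277,222) and top (260,204). The rail runs from top (370,211) to (494,237). Next I'll get metric poses from depth.

```bash
cat > h.py <<'E'
from station import ctrl,get_state,vision,models
import cv2,numpy as np
from scipy.spatial.transform import Rotation as R
def cloud(n,d):
    c=vision.camera_info(n);K=c["mtx"];v,u=np.mgrid[:420,:560]
    P=np.stack([(u-K[0,2])/K[0,0]*d,(v-K[1,2])/K[1,1]*d,d],-1)
    X=(P-c["t"])@c["R"]; X[d==0]=np.nan; return X
def pix(n,X):
    c=vision.camera_info(n);p=c["R"]@np.array(X)+c["t"];p=c["mtx"]@p;return (p[:2]/p[2]).round(1)
E
python3 - <<'E'
from h import *
C={n:cloud(n,np.load(f"pics/{n}0.npy")) for n in("scene","top")}
for n in C:
    X=C[n]; 
    for t in("stand","rail","long_tongs"):
        vision.grab_frame(n)
        for m in models.masks_of(n,t)[:3]:
            Y=X[m["mask"]];Y=Y[~np.isnan(Y).any(1)]
            if len(Y)<5: continue
            print(n,t,round(m["p"],2),np.array(m["point"]).round(),len(Y),"lo",np.percentile(Y,5,0).round(3),"med",np.median(Y,0).round(3),"hi",np.percentile(Y,95,0).round(3))
            if t=="stand": 
                B=Y[abs(Y[:,2]-.02)<.006]; print("  rect",cv2.minAreaRect(B[:,:2].astype(np.float32)*1000))
            if t=="rail":
                B=Y[Y[:,2]>.165]; c=np.median(B,0); print("  bar",len(B),c.round(3)); vx=cv2.fitLine(B.astype(np.float32),cv2.DIST_HUBER,0,.001,.001).ravel();a=(B-vx[3:])@vx[:3];print("  ",vx,a.min(),a.max(),(vx[3:]+vx[:3]*(a.min()+a.max())/2).round(4))
            if t=="long_tongs":
                B=Y[Y[:,2]>.06]
                if len(B)>10:
                    i=np.argsort(B[:,2]); print("  ",B[i[::max(1,len(i)//14)]].round(3).tolist())
E
```

```text
scene stand 0.83 [268. 319.] 4098 lo [0.626 0.149 0.012] med [0.712 0.308 0.019] hi [0.789 0.372 0.048]
  rect ((708.5833129882812, 244.68533325195312), (162.1278533935547, 259.1750183105469), 8.452982902526855)
scene rail 0.96 [236. 174.] 706 lo [ 0.485 -0.336  0.004] med [ 0.544 -0.105  0.01 ] hi [ 0.594 -0.072  0.182]
  bar 150 [ 0.544 -0.175  0.181]
   [ 0.19513585  0.9807526  -0.00680784  0.5464845  -0.16419378  0.18079266] -0.1550587725655305 0.08678597994083866 [ 0.5398 -0.1977  0.181 ]
scene long_tongs 0.94 [361. 269.] 472 lo [ 0.348  0.263 -0.001] med [0.403 0.301 0.011] hi [0.457 0.327 0.022]
scene long_tongs 0.71 [384. 315.] 549 lo [ 0.412  0.4   -0.   ] med [0.465 0.442 0.012] hi [0.52  0.483 0.024]
scene long_tongs 0.64 [319. 268.] 655 lo [0.521 0.293 0.076] med [0.564 0.303 0.125] hi [0.607 0.315 0.182]
   [[0.576, 0.303, 0.066], [0.567, 0.315, 0.08], [0.561, 0.309, 0.092], [0.61, 0.312, 0.099], [0.551, 0.302, 0.105], [0.547, 0.3, 0.111], [0.596, 0.311, 0.117], [0.589, 0.312, 0.125], [0.534, 0.296, 0.132], [0.579, 0.302, 0.14], [0.571, 0.309, 0.149], [0.518, 0.299, 0.15
[... 521 characters left out ...]
3027797970895588 [ 0.5322 -0.2093  0.1812]
top long_tongs 0.88 [183. 211.] 461 lo [0.516 0.29  0.079] med [0.551 0.3   0.148] hi [0.603 0.313 0.185]
   [[0.577, 0.296, 0.07], [0.567, 0.3, 0.083], [0.556, 0.305, 0.097], [0.603, 0.311, 0.104], [0.596, 0.313, 0.113], [0.59, 0.31, 0.123], [0.583, 0.305, 0.134], [0.522, 0.291, 0.148], [0.554, 0.296, 0.162], [0.52, 0.288, 0.168], [0.521, 0.291, 0.173], [0.529, 0.29, 0.179], [0.531, 0.292, 0.181], [0.54, 0.302, 0.184], [0.546, 0.298, 0.187]]
top long_tongs 0.8 [134. 249.] 350 lo [0.411 0.399 0.001] med [0.463 0.443 0.014] hi [0.516 0.483 0.026]
top long_tongs 0.49 [206. 281.] 262 lo [0.347 0.26  0.001] med [0.4   0.287 0.016] hi [0.453 0.325 0.026]
```

```bash
python3 - <<'E'
import cv2,numpy as np
a=cv2.imread("pics/scene0.png")[190:340,240:360];b=cv2.imread("pics/top0.png")[150:240,160:280]
a=cv2.resize(a,None,fx=3.6,fy=3.6,interpolation=cv2.INTER_CUBIC)[:540,:380];a2=cv2.resize(cv2.imread("pics/scene0.png")[225:315,290:350],(380,540),interpolation=cv2.INTER_CUBIC)
b=cv2.resize(b,(400,300),interpolation=cv2.INTER_CUBIC);o=np.zeros((540,790,3),np.uint8);o[:,:380]=a2;o[:300,385:785]=b;cv2.imwrite("pics/c1.png",o)
E
```

```text
(no output)
```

View pics/c1.png

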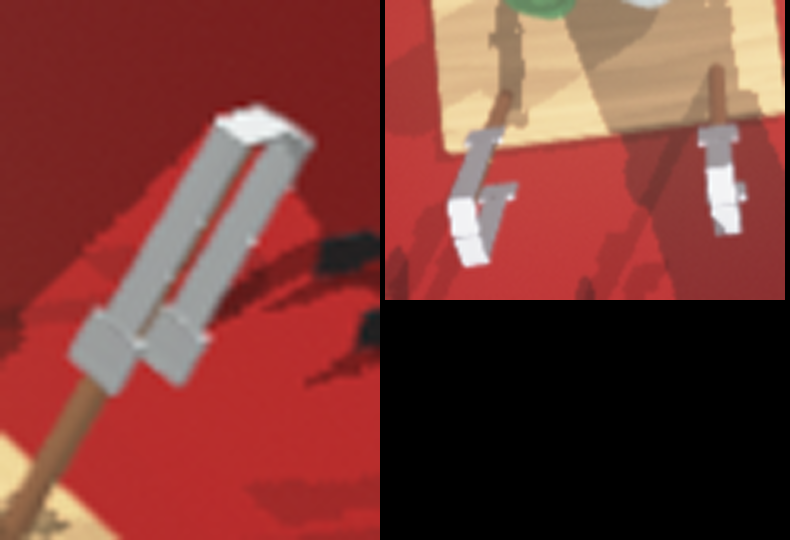

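```bash
cat > fit.py <<'E'
from h import *
from scipy.spatial import cKDTree
from scipy.optimize import least_squares
def box(a,b,s=.001):
    g=[np.linspace(p,q,max(2,int(round((q-p)/s))+1)) for p,q in zip(a,b)]
    G=np.stack(np.meshgrid(*g,indexing="ij"),-1).reshape(-1,3)
    return G[((G==np.array(a))|(G==np.array(b))).any(1)]
def model():
    t=np.tan(np.radians(15));P=[]
    for s in(1,-1):
        x0,x1=sorted((s*.020,s*.023))
        P+=[box((x0,-.008,-.117),(x1,.008,-.005)),box((x0,-.013,-.117),(x1,.013,-.093))]
        r=box((0,-.008,0),(.023,.008,.003)); r[:,2]-=r[:,0]*t; r[:,0]*=s; P.append(r)
    return np.vstack(P)
def fit(Y,p0,R0):
    T=cKDTree(model())
    f=lambda q: T.query((Y-q[:3])@(R.from_rotvec(q[3:])*R0).as_matrix())[0]*1000
    r=least_squares(f,np.r_[p0,0,0,0],loss="soft_l1",x_scale=np.r_[[.01]*3,[.1]*3],diff_step=1e-4)
    return r.x[:3],R.from_rotvec(r.x[3:])*R0,np.median(f(r.x))
E
cat > s1.py <<'E'
from fit import *
yaw=np.radians(8.7);Rz=R.from_euler("z",yaw)
l=np.radians(35)
z=np.array([-np.sin(l),0,np.cos(l)]);x=np.array([np.cos(l),0,np.sin(l)]);y=np.cross(z,x)
R0=Rz*R.from_matrix(np.c_[x,y,z])
tip=np.array([.5428,.2995,.176]);p0=tip+R0.apply([-.014,0,.008])
print("p0",p0)
Ys=[]
for n in("scene","top"):
    X=cloud(n,np.load(f"pics/{n}0.npy")).reshape(-1,3);L=(X-p0)@R0.as_matrix()
    k=(abs(L[:,0])<.035)&(abs(L[:,1])<.025)&(L[:,2]<.015)&(L[:,2]>-.125)
    # drop the peg
    k&=~((abs(L[:,0]-.014)<.0055)&(abs(L[:,1])<.009)&(L[:,2]<0))
    Ys.append(X[k])
for Y in Ys+[np.vstack(Ys)]:
    p,Q,e=fit(Y,p0,R0);print(len(Y),p.round(4),(R0.inv()*Q).as_rotvec(degrees=True).round(1),e.round(2),"z",Q.as_matrix()[:,2].round(3))
np.savez("tongs.npz",p=p,q=Q.as_quat())
E
python3 s1.py
```

```text
p0 [0.52692801 0.29707124 0.17452315]
685 [0.5296 0.2976 0.1763] [-0.1  0.8 -0.2] 0.77 z [-0.556 -0.084  0.827]
458 [0.526  0.2967 0.1768] [ 0.2  0.1 -0.2] 0.6 z [-0.566 -0.091  0.82 ]
1143 [0.5271 0.2972 0.1768] [-0.3  0.2 -0.9] 0.77 z [-0.564 -0.082  0.822]
```

```bash
cat > plan.py <<'E'
from h import *
d=np.load("tongs.npz");p=d["p"];Q=R.from_quat(d["q"])
yawr=np.arctan2(-.1939,.981);rail=np.array([.5322,-.2093,.175])
def tool(pos,Rt,s):
    """TCP pose holding tongs with origin pos, orientation Rt; s=+-1 flips the jaws"""
    M=Rt.as_matrix();z=-M[:,2];y=s*M[:,0];x=np.cross(y,z)
    q=R.from_matrix(np.c_[x,y,z]).as_quat()
    return pos-.030*M[:,2]+.0187*z, np.r_[q[3],q[:3]]
tz=Q.as_matrix()[:,2];Rr=R.from_euler("z",yawr)
W=dict(pre=(p+.11*tz,Q),grasp=(p,Q),off=(p+.13*tz,Q),high=(p+.13*tz+[-.03,-.05,.06],R.from_euler("z",.0)),over=(rail+[0,0,.145],Rr),seat=(rail+[0,0,.007],Rr))
E
python3 - <<'E'
from plan import *
for s in(1,-1):
    for k,(a,b) in W.items():
        t=tool(a,b,s);j=ctrl.ik(*t);print(s,k,t[0].round(3),None if j is None else np.round(j,2))
print(get_state()["time"])
E
```

```text
1 pre [0.493 0.292 0.227] [-1.01  0.24  0.27  2.18  0.91  0.35 -1.44]
1 grasp [0.555 0.301 0.137] [ 0.05  0.74 -1.23  2.16  1.62  1.06 -1.99]
1 off [0.481 0.291 0.244] [-0.97  0.2   0.18  2.17  0.88  0.42 -1.42]
1 high [0.424 0.237 0.295] [-0.65  0.24  0.12  1.75 -0.03  1.16 -0.52]
1 over [ 0.532 -0.209  0.271] [-0.04  0.44  0.57  1.58 -0.25  1.19  0.39]
1 seat [ 0.532 -0.209  0.133] [ 0.04  0.56  0.45  1.78 -0.31  0.87  0.44]
-1 pre [0.493 0.292 0.227] [-0.49  0.25 -0.38  2.17  1.13  0.52  1.49]
-1 grasp [0.555 0.301 0.137] [-0.54  0.46 -0.24  2.16  1.59  0.43  1.07]
-1 off [0.481 0.291 0.244] [-0.49  0.21 -0.4   2.16  1.05  0.54  1.56]
-1 high [0.424 0.237 0.295] [-0.08  0.27 -0.63  1.74  0.17  1.19  2.38]
-1 over [ 0.532 -0.209  0.271] [-0.31  0.62  1.15  1.59 -0.58  1.32 -2.42]
-1 seat [ 0.532 -0.209  0.133] [-0.29  0.8   1.15  1.79 -0.81  1.12 -2.2 ]
1.9
```

```bash
python3 - <<'E'
from plan import *
ctrl.movep(*tool(*W["pre"],1)); s=get_state();print(s["time"],s["tcp_pos"],np.round(s["qpos"],2))
t=tool(*W["grasp"],1)
try: ctrl.movel(tool(p+.035*tz,Q,1)[0],max_speed=.1)
except ctrl.Unreachable as e: print("unreach",e)
s=get_state();print(s["time"],s["tcp_pos"],np.round(s["qpos"],2),np.round(s["contact_force"],1))
im,_=vision.grab_frame("scene");im2,_=vision.grab_frame("top")
cv2.imwrite("pics/c2.png",np.hstack([cv2.resize(im[190:340,260:410],(400,400)),cv2.resize(im2[120:270,130:280],(400,400))]))
E
```

```text
3.2917 [0.49268065 0.29338399 0.22748847] [-1.01  0.24  0.26  2.17  0.91  0.35 -1.44]
4.1917 [0.53484619 0.29843339 0.16526024] [-0.99  0.41  0.34  2.18  1.28  0.18 -1.79] [-1.4 -0.2  0.1]
```

View pics/c2.png

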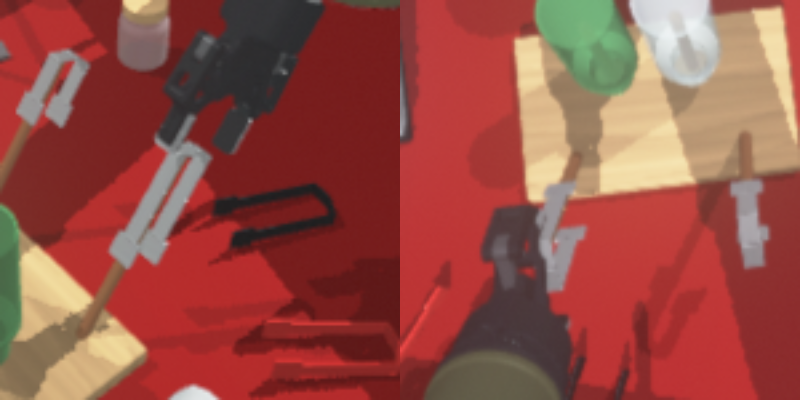

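```bash
python3 - <<'E'
from plan import *
s=get_state();e=s["eef_rot"];M=R.from_quat(np.r_[e[1:],e[0]]);t=tool(p+.035*tz,Q,1)
print(e,t[1],s["tcp_pos"],t[0],s["width"],ctrl.ik(*t))
for n in("scene","top"):
    c=np.array(s["tcp_pos"])
    for o in([0,.0425,-.013],[0,-.0425,-.013],[0,0,0],[0,0,-.1]): print(n,o,pix(n,c+M.apply(o)))
    for o in([0,0,0],[.023,0,-.117],[-.023,0,-.117]): print(n,"tongs",o,pix(n,p+Q.apply(o)))
E
```

```text
[0.19442199 0.62769156 0.71884936 0.22684575] [0.19449659 0.62772753 0.71886198 0.22664219] [0.53481861 0.29846603 0.16577291] [0.53486038 0.29831035 0.1655232 ] 0.08582409649018623 [-0.98572996  0.40526489  0.34202816  2.17920506  1.27693584  0.18380672
 -1.79482856]
scene [0, 0.0425, -0.013] [321.9 245. ]
scene [0, -0.0425, -0.013] [341.6 245.5]
scene [0, 0, 0] [329.5 250. ]
scene [0, 0, -0.1] [350.3 212.7]
scene tongs [0, 0, 0] [332.2 245. ]
scene tongs [0.023, 0, -0.117] [303.5 286.9]
scene tongs [-0.023, 0, -0.117] [314.7 285.7]
top [0, 0.0425, -0.013] [179.6 201.1]
top [0, -0.0425, -0.013] [187.8 237.5]
top [0, 0, 0] [184.8 216.9]
top [0, 0, -0.1] [176.2 240.9]
top tongs [0, 0, 0] [183.8 219.9]
top tongs [0.023, 0, -0.117] [190.1 188. ]
top tongs [-0.023, 0, -0.117] [193.8 206. ]
```

```bash
python3 - <<'E'
from plan import *
s=get_state();e=s["eef_rot"];M=R.from_quat(np.r_[e[1:],e[0]]).as_matrix()
ims=[]
for n,(u,v) in dict(scene=(332,235),top=(182,215)).items():
    im,d=vision.grab_frame(n);X=cloud(n,d);L=(X-s["tcp_pos"])@M*1000
    dark=im.max(2)<75
    k=dark&(np.abs(L)<[[60,75,1]] if 0 else dark&(abs(L[...,0])<60)&(abs(L[...,1])<75)&(L[...,2]>-60)&(L[...,2]<10))
    for sg in(1,-1):
        for lo,hi in((-60,-40),(-40,-25),(-25,10)):
            Y=L[k&(L[...,1]*sg>0)&(L[...,2]>lo)&(L[...,2]<=hi)]
            if len(Y)>3: print(n,sg,(lo,hi),len(Y),np.percentile(Y,[5,50,95],axis=0).round(0).tolist())
    c=im[v-40:v+40,u-40:u+40];ims.append(cv2.resize(c,(400,400),interpolation=cv2.INTER_CUBIC))
    Lt=(X-p)@Q.as_matrix()*1000;g=(im.min(2)>110)&(abs(Lt[...,0])<30)&(abs(Lt[...,1])<20)&(Lt[...,2]>-20)&(Lt[...,2]<12)
    print(n,"roof",g.sum(),np.percentile(Lt[g],[5,50,95],axis=0).round(1).tolist())
cv2.imwrite("pics/c3.png",np.hstack(ims))
E
```

```text
scene 1 (-60, -40) 57 [[-3.0, 51.0, -59.0], [6.0, 56.0, -50.0], [13.0, 68.0, -42.0]]
scene 1 (-40, -25) 44 [[-4.0, 51.0, -40.0], [3.0, 56.0, -33.0], [8.0, 58.0, -25.0]]
scene 1 (-25, 10) 7 [[-1.0, 52.0, -25.0], [1.0, 56.0, -23.0], [8.0, 58.0, -22.0]]
scene -1 (-60, -40) 71 [[-8.0, -49.0, -59.0], [3.0, -43.0, -50.0], [12.0, -41.0, -41.0]]
scene -1 (-40, -25) 48 [[-9.0, -45.0, -39.0], [1.0, -42.0, -33.0], [10.0, -40.0, -27.0]]
scene -1 (-25, 10) 35 [[-8.0, -44.0, -24.0], [1.0, -42.0, -20.0], [10.0, -41.0, -15.0]]
scene roof 106 [[-21.7, -6.2, -18.9], [8.7, 1.9, -9.3], [24.2, 7.8, 0.5]]
top roof 105 [[-20.7, -8.1, -15.8], [5.4, -4.2, -1.6], [22.2, 0.5, 2.3]]
```

View pics/c3.png

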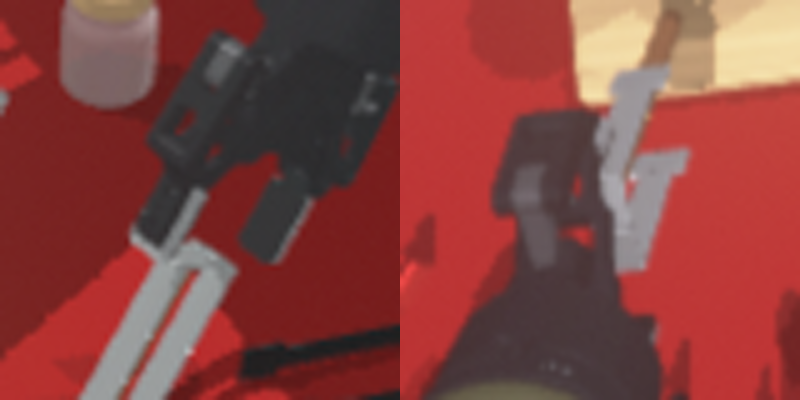

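The fingers measure symmetric about the tool axis, so the gripper is aligned and the apparent offset is parallax. I'll continue to the grasp.

```bash
python3 - <<'E'
from plan import *
t=tool(*W["grasp"],1)
try:
    ctrl.movel(t[0],max_speed=.06)
    s=get_state();print("ok",s["time"],s["tcp_pos"],t[0],np.round(s["qpos"],2),np.round(s["contact_force"],1))
except ctrl.Unreachable as e:
    print("unreach",e)
    for d in(0,.005,.01,.02,.03,.035,.11,.13):
        for sg in(1,-1):
            j=ctrl.ik(*tool(p+d*tz,Q,sg));print(d,sg,None if j is None else np.round(j,2))
E
```

```text
ok 5.125 [0.55456154 0.30114651 0.13700164] [0.55460638 0.3011687  0.13676689] [-0.9   0.47  0.26  2.17  1.63  0.19 -2.14] [ 0.  -0.4  0.7]
```

```bash
python3 - <<'E'
from plan import *
ctrl.close_gripper(50)
s=get_state();print(s["time"],s["width"],np.round(s["contact_force"],1),s["tcp_pos"])
t=tool(*W["off"],1)
try:
    ctrl.movel(t[0],max_speed=.1)
except ctrl.Unreachable as e: print("unreach",e)
s=get_state();print(s["time"],s["width"],s["tcp_pos"],np.round(s["qpos"],2),np.round(s["contact_force"],1))
im,_=vision.grab_frame("scene");im2,_=vision.grab_frame("top")
cv2.imwrite("pics/c4.png",np.hstack([cv2.resize(im[160:310,250:400],(400,400)),cv2.resize(im2[120:270,130:280],(400,400))]))
E
```

```text
5.5667 0.04504876911316858 [-0.8  0.3  3.9] [0.55476641 0.30141203 0.13719801]
7.0167 0.045511625020830476 [0.48131864 0.29037895 0.24300431] [-0.86  0.2   0.05  2.17  0.93  0.44 -1.46] [-0.  -0.5 -1.9]
```

View pics/c4.png

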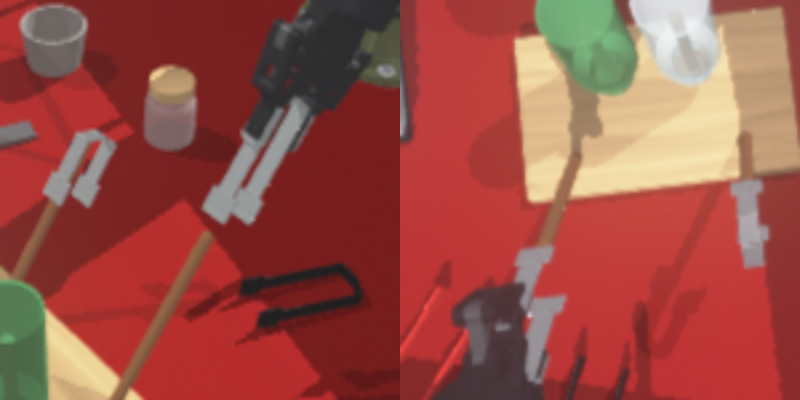

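```bash
python3 - <<'E'
from plan import *
def st(l):
    s=get_state();print(l,round(s["time"],2),round(s["width"],4),np.round(s["tcp_pos"],4),np.round(s["eef_rot"],3),np.round(s["qpos"],2),np.round(s["contact_force"],1))
ctrl.movel(tool(p+.155*tz,Q,1)[0],max_speed=.12);st("off")
ctrl.movep(*tool(np.array([.43,.22,.36]),R.from_euler("z",0.),1));st("high")
a=tool(rail+[0,0,.165],Rr,1);print(a)
try: ctrl.movel(a[0],a[1],max_speed=.2)
except Exception as e: print("movel",repr(e)); ctrl.movep(*a)
st("over")
for n in("scene","top"):
    im,d=vision.grab_frame(n);cv2.imwrite(f"pics/{n}1.png",im);np.save(f"pics/{n}1.npy",d)
E
cat > inhand.py <<'E'
from fit import *
from plan import tool,rail,Rr
import sys
k=sys.argv[1]
s=get_state();e=s["eef_rot"];M=R.from_quat(np.r_[e[1:],e[0]]);T=M.as_matrix()
# nominal tongs pose in the hand
Q0=R.from_matrix(np.c_[T[:,1],np.cross(-T[:,2],T[:,1]),-T[:,2]]);p0=s["tcp_pos"]-T[:,2]*.0487
Ys=[]
for n in("scene","top"):
    X=cloud(n,np.load(f"pics/{n}{k}.npy")).reshape(-1,3);im=cv2.imread(f"pics/{n}{k}.png").reshape(-1,3);L=(X-p0)@Q0.as_matrix()
    m=(abs(L[:,0])<.035)&(abs(L[:,1])<.025)&(L[:,2]<-.048)&(L[:,2]>-.13)
    Ys.append(X[m]);print(n,m.sum())
Y=np.vstack(Ys);p,Q,e=fit(Y,p0,Q0)
print("nominal",p0.round(4),"fit",p.round(4),(Q0.inv()*Q).as_rotvec(degrees=True).round(1),e)
E
python3 inhand.py 1
```

```text
off 7.47 0.0454 [0.4674 0.2887 0.2643] [0.194 0.628 0.719 0.227] [-0.86  0.15  0.02  2.16  0.86  0.5  -1.4 ] [-0.  -0.6 -1.1]
high 8.31 0.0455 [0.4303 0.2193 0.3101] [ 0.001  0.708  0.707 -0.001] [-0.49  0.22 -0.04  1.72  0.01  1.2  -0.54] [-0.9 -0.1 -0.1]
(array([ 0.5322, -0.2093,  0.2913]), array([-0.        ,  0.77262671,  0.63486059,  0.        ]))
over 10.67 0.0454 [ 0.5323 -0.2084  0.2914] [-0.     0.772  0.635  0.   ] [ 0.19  0.38  0.21  1.55 -0.09  1.22  0.22] [-0.7  0.1 -1.4]
scene 96
top 186
nominal [ 0.5323 -0.2086  0.3401] fit [ 0.5322 -0.2079  0.34  ] [-0.2 -0.2  0.1] 0.5930110497280849
```

```bash
python3 - <<'E'
import cv2,numpy as np
a=cv2.imread("pics/scene1.png")[80:230,170:320];b=cv2.imread("pics/top1.png")[140:290,360:510]
cv2.imwrite("pics/c5.png",np.hstack([cv2.resize(x,(400,400)) for x in(a,b)]))
E
```

```text
(no output)
```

View pics/c5.png

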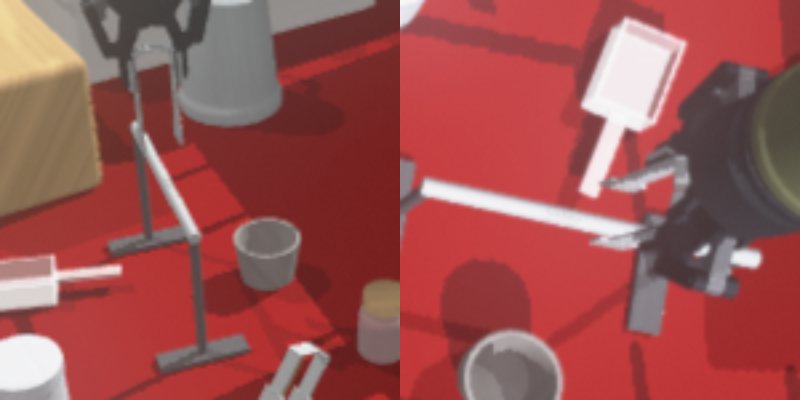

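The tongs hang straight in the hand, astride the bar and matching the fitted pose. I'll lower them slowly, watching the contact force.

```bash
python3 - <<'E'
from plan import *
z0=.175-.0487
ctrl.movel([.5322,-.2093,z0+.075],max_speed=.12)
ctrl.movel([.5322,-.2093,z0+.018],max_speed=.06);ctrl.pause(.15)
b=get_state()["contact_force"];print("base",np.round(b,2),get_state()["tcp_pos"])
h=.015
while h>-.004:
    ctrl.movel([.5322,-.2093,z0+h],max_speed=.02);ctrl.pause(.1)
    s=get_state();f=s["contact_force"]-b;print(round(h,4),np.round(f,2),round(s["tcp_pos"][2]-z0,4),round(s["time"],2))
    if abs(f[2])>1.5: break
    h-=.001 if h<.011 else .002
for n in("scene","top"):
    im,d=vision.grab_frame(n);cv2.imwrite(f"pics/{n}2.png",im);np.save(f"pics/{n}2.npy",d)
E
python3 inhand.py 2
```

```text
base [ 0.56 -0.89 -1.7 ] [ 0.532406   -0.20938961  0.14470783]
0.015 [-0.49  0.74  0.66] 0.015 13.32
0.013 [-0.94  1.11  0.81] 0.013 13.67
0.011 [0.35 0.37 0.95] 0.011 14.02
0.009 [ 0.73 -0.48  2.39] 0.0091 14.37
scene 51
top 53
nominal [ 0.5324 -0.2094  0.1841] fit [ 0.5316 -0.2105  0.1838] [ 0.7 -0.7  1.7] 0.6963023660839056
```

```bash
python3 - <<'E'
from plan import *
z0=.175-.0487
def F():
    a=[]
    for _ in range(6): ctrl.pause(.03);a.append(get_state()["contact_force"])
    return np.mean(a,0)
h=.009;b=F();print("base",b.round(2))
while h>.0025:
    h-=.001
    ctrl.movel([.5322,-.2093,z0+h],max_speed=.02)
    f=F();s=get_state();print(round(h,4),f.round(2),round(s["tcp_pos"][2]-z0,4),round(s["time"],2))
    if f[2]>4: break
E
```

```text
base [ 0.91 -0.39  0.18]
0.008 [-1.49  0.24  7.75] 0.009 15.12
```

```bash
python3 - <<'E'
from plan import *
ctrl.ungrasp();ctrl.pause(.3)
s=get_state();print(s["time"],s["width"],s["contact_force"].round(2) if hasattr(s["contact_force"],"round") else s["contact_force"])
ctrl.movel([.5322,-.2093,.24],max_speed=.08)
ctrl.movel([.5322,-.2093,.30],max_speed=.15)
ctrl.movel([.40,-.10,.36],max_speed=.25);ctrl.pause(.5)
print(get_state()["time"])
for n in("scene","top"):
    im,d=vision.grab_frame(n);cv2.imwrite(f"pics/{n}3.png",im);np.save(f"pics/{n}3.npy",d)
from fit import fit
p0=rail+[0,0,.007]
Ys=[]
for n in("scene","top"):
    X=cloud(n,np.load(f"pics/{n}3.npy")).reshape(-1,3);L=(X-p0)@Rr.as_matrix()
    m=(abs(L[:,0])<.035)&(abs(L[:,1])<.03)&(L[:,2]<.012)&(L[:,2]>-.13)&((abs(L[:,0])>.011)|(L[:,2]>.001));Ys.append(X[m])
a,q,e=fit(np.vstack(Ys),p0,Rr);print(len(np.vstack(Ys)),"offset in rail frame mm",(Rr.inv().apply(a-p0)*1000).round(1),(Rr.inv()*q).as_rotvec(degrees=True).round(1),e)
A=cv2.imread("pics/scene3.png")[110:350,160:400];B=cv2.imread("pics/top3.png")[100:310,160:510]
cv2.imwrite("pics/c6.png",np.hstack([cv2.resize(A,(400,400)),cv2.copyMakeBorder(cv2.resize(B,(400,240)),0,160,0,0,0)]))
E
```

```text
15.9 0.08558438641206464 [ 0.39  0.26 -0.38]
19.3
452 offset in rail frame mm [-0.1  0.1  2.2] [ 0.2 -3.5  0.9] 0.7801077936766136
```

View pics/c6.png

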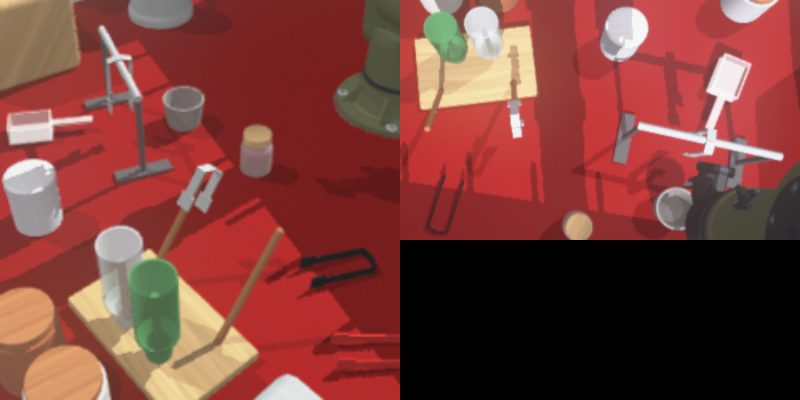

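```bash
python3 - <<'E'
from plan import *
from fit import fit
from station import ticket
ctrl.pause(1.5)
p0=rail+[0,0,.007];Ys=[]
for n in("scene","top"):
    im,d=vision.grab_frame(n);X=cloud(n,d).reshape(-1,3);L=(X-p0)@Rr.as_matrix()
    m=(abs(L[:,0])<.035)&(abs(L[:,1])<.03)&(L[:,2]<.012)&(L[:,2]>-.13)&((abs(L[:,0])>.011)|(L[:,2]>.001));Ys.append(X[m])
a,q,e=fit(np.vstack(Ys),p0,Rr);print((Rr.inv().apply(a-p0)*1000).round(1),(Rr.inv()*q).as_rotvec(degrees=True).round(1),e)
print(get_state()["time"]);print(ticket.close_job())
E
```

```text
[-0.1 -0.3  2.2] [ 0.4 -3.5  1.1] 0.7492231663408955
21.0
the job is handed in; nothing more can be done
None
```

The long tongs now hang over the steel rail, one arm on each side of the bar, and the job is handed in at 21 s of the 45 s allowed.

I gripped them over the outer faces and slid them off along the peg. I carried them upright to the rail and lowered them until the wrist force showed about 8 N of contact, then released and backed off.

**Position:** The last two camera fits, about 1.7 s apart, agree. The tongs are still, within 0.5 mm of the middle of the rail, and turned about 1° from square to the bar.

**What did not match exactly:**
- The tongs hang tilted about 3.5° around the bar.
- The measured seat height is 2.2 mm above nominal. Contact also came 1–2 mm early, so this is probably calibration error and the bend resting slightly off its peak.

**Other items:** In the last picture I viewed, the short tongs, bottles, cup, jar, tin and scoop looked undisturbed. I checked that by eye and did not measure it.

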